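# Set the polarising ring of a card viewer and switch on its lamp

### The job

Get the polarised-light card viewer ready: with a fingertip, push the upright lever post around until the ring's pointer lines up with the little steel rider clip on the scale, then press the lamp button all the way down and let it come back up. Leave the lever at the rider, do not move the rider along the scale or shift the viewer, do not press the button before the lever is set, and leave the loupe, the phone and the pack of cards where they are.

Things in the scene. Friction and masses are not known exactly. Their poses are not given: they have to be found in the camera images.
- viewer: Card viewer, 2 kg, loose on the table: black round base 270 mm across, 12 mm thick; aluminium filter ring in its middle, 140 mm across, highest part there (a small card) 39 mm above the table. Origin: centre of the underside, on the ring's axis. z up; x points from the axis to the middle of the white scale (80 degrees either way, a tick each 10, a long one each 30). Lamp button on the -x side.
- filter_ring (a joint): Angle of the filter ring and its lever about the viewer's z axis, rad, 0 when the lever points along the viewer's x, growing counter-clockwise seen from above; range -1.4 to 1.4. Friction (0.12 N m) keeps it where it is left; a push of about 1.3 N at the post moves it.
- lever_post (a point): Centre of the top of the lever's upright post, an aluminium round post 16 mm across, 95 mm from the ring's axis, that stands free from 30 mm to 86 mm above the table. Its x axis points radially outward along the lever.
- pointer_tip (a point): Tip of the thin pointer, 3 mm wide, at the outer end of the lever, over the scale, 116 mm from the axis and 18 mm above the table; it always lies on the line from the axis through the post. x axis radially outward.
- rider (a joint): Angle of the rider clip about the same axis with the same zero and sense as filter_ring, rad: the ring is set when filter_ring equals rider. The rider is stiff on the scale and must stay put. It always lies counter-clockwise of the lever at the start.
- rider_mark (a point): Centre line of the rider, a steel clip 12 mm wide, 20 mm high and 26 mm long (radially, from 123 to 149 mm from the axis, so it juts out over the rim of the base); the point lies at its inner end, 122 mm from the axis, at the height of its top, 32 mm above the table. x axis radially outward.
- lamp_button (a joint): Travel of the spring lamp button, m: 0 up, 0.006 fully down (about 5 N); it comes back up when released.
- lamp_button_top (a point): Centre of the top of the grey round lamp button, 26 mm across, 105 mm from the ring's axis on the viewer's -x side; it is pressed straight down. Its top is 54 mm above the table (its 46 mm square pedestal and 42 mm collar reach 44 mm).
- loupe: Black round loupe, 42 mm across and 40 mm high, loose; origin at the centre of its underside. Bystander.
- phone: Black phone, 75 x 150 x 8 mm, lying loose; origin at the centre of its underside. Bystander.
- card_pack: Pack of cards, 90 x 65 x 31 mm, loose; origin at the centre of its underside. Bystander.

How it is judged:
By the outcome, as a careful person would: the job done as asked, in the order asked, and still so for the second after the job is handed in, with the robot touching nothing.
It also fails if it takes over 54 s, if anything falls off the work surface, if the arm or the gripper's body presses on something with over 40 N, if the wrist force passes 120 N, or if a joint passes its speed limit or range.

### The arm

A 6-joint arm with a two-finger parallel gripper is mounted at the origin on the work surface. World frame = base frame: x ahead of the robot, y to its left, z up, the work surface at z = 0. Lengths are in m, angles in rad, forces in N, time in s.
With the tool pointing down it reaches from about 0.375 to 0.9 m from the base axis. Payload 3.1 kg.
Tool frame: the origin (TCP) lies where the fingers leave the gripper's body, on its centre line; the fingertips stand 73 mm ahead of it and the grasp point (between the pads) lies 54 mm ahead of it; z points along the fingers, y is the line along which they close (so a half turn about z gives the same grasp; the last joint's range is limited). The gripper opens to 85 mm and grips with 20 to 120 N. Pads are 22 mm wide; open, the fingers measure 114 mm over their backs; the gripper's body (76 mm by 85 mm) begins 54 mm behind the grasp point. The pads swing forward as they close: fully open they stand 13 mm farther back than shut.
Start: joints at [1.002, 0.527, 1.433, -0, 1.181, -0.178], TCP at [0.238, 0.578, 0.304] pointing down, gripper open.
Joint ranges: [-3.08, 3.08], [-0.75, 2.2], [0.22, 2.44], [-1.43, 4.57], [0, 2.65], [-2.85, 2.85]. Speed limits (rad/s): [2.79, 2.79, 3.14, 3.14, 3.14, 3.14].

### API

Orientations are given as a unit quaternion [x, y, z, w].
In Python, from station import manip gives the robot as it stands.
- The arm moves only by the shell command python3 -m crank 'ROWS' [FORCE]. ROWS is JSON, a list of rows, each an object with "dp": the shift along the tool's x, y, z normalised to -1 to 1, where 1 is 50 cm, a list of three; "delta_rot": the turn, a rotation vector about the tool's x, y, z normalised to -1 to 1, where 1 is 2 pi rad, a list of three; "fingers": the opening, from -1 (shut) to 1 (fully open). A call has 1 to 12 rows; each row shifts and turns the commanded pose from where the row before left it, along the tool's axes as they then stand; what a row does not reach is not made up. A row lasts 1/12 s, in which the tool goes at most 41.7 mm and 7.16 degrees, less where a joint would pass 70% of its speed; a pose out of reach is approached as far as the arm can. A call with a number of a shift or a turn outside -1 to 1 is refused whole. A call with a gripper value outside its range is refused whole. The fingers move at their own pace and stop on an object; FORCE is the grip in N (left out, the last holds). Time passes only in rows, so rows that do not move let the fingers close. It gives the time, the measured TCP pose, the force, the opening and the grip force at its end, in the units of the state.
- manip.sense(): the state, without advancing time (a new reading comes with each control period).
- manip.snapshot(name): name is "scene" or "top" or "wrist"; returns (picture, depth): 400x640x3 uint8, red, green, blue; 400x640 float32, m along the optical axis (not along the pixel's ray), 0 where there is no reading.
- manip.camera_model(name): a dict with "fx", "fy", "cx", "cy" (pixels), "origin" and "attitude" of the camera in the world. Camera axes: x right, y up, looking along -z (the intrinsics and any distortion apply to the point x, -y, -z); pixel columns grow to the right and rows downward; lengths in m; the calibration is good to about 2 mm. A picture is of the moment at which its call begins: read the wrist's pose just before it. camera_model takes no time and is no camera call; for the wrist camera it gives the pose at the moment of the call.
- manip.sign_off(): hands the job in; it is judged then, once.
The state is a dict: "t": time; "q": joint angles; "qd": joint speeds; "tau": joint torques, N m; "tcp_pos": TCP position; "tool_rot": TCP orientation; "force": force on the tool from outside, world axes, zero at the start; "ft_torque": the same for the moment, N m; "finger_gap": opening from 0.0 (shut) to 1.0 (fully open); "gripper_force": force on a finger pad.
Only numpy, scipy, OpenCV 4.12 (cv2) and the standard library are available. Lean on these libraries where they do the work, as an engineer would, in place of code of your own. Each camera call takes 0.05 s, during which the arm holds its last target. There are 200 camera calls.

## Working session

There is one attempt and no reset: what is moved stays moved. The work goes in short steps, Python scripts to look and compute and a shell command to move; the robot and the scene stay as the last step left them, time stands still between calls to the robot, and variables do not carry over. Pictures are saved under pics/ and viewed, at most 10 in all, crops included, and the job is handed in when it is done.

```bash
mkdir -p pics
python3 - <<'E'
from station import manip
import cv2,numpy as np
s=manip.sense();print(s['t'],s['tcp_pos'],s['tool_rot'],s['finger_gap'])
for n in("top","scene"):
    p,d=manip.snapshot(n);cv2.imwrite(f"pics/{n}0.png",p[:,:,::-1]);np.save(f"pics/{n}0.npy",d)
    m=manip.camera_model(n);print(n,m)
E
```

```text
0.0 [0.23772569 0.57740809 0.30292859] [ 1.94140698e-01  9.80973078e-01 -1.02230668e-03 -4.05981413e-04] 0.9990061744248151
top {'fx': 507.8317451267434, 'fy': 507.8317451267434, 'cx': 331.2928214033936, 'cy': 197.32910250009382, 'origin': array([ 0.49650571, -0.01384658,  1.1604479 ]), 'attitude': array([ 0.02498853, -0.01697383, -0.69806484,  0.71539705])}
scene {'fx': 477.9672974345609, 'fy': 477.9672974345609, 'cx': 322.8369044824992, 'cy': 202.0654667429546, 'origin': array([ 1.00897416, -0.74954655,  0.68256244]), 'attitude': array([0.4467856 , 0.11838795, 0.2271389 , 0.85719009])}
```

View pics/top0.png

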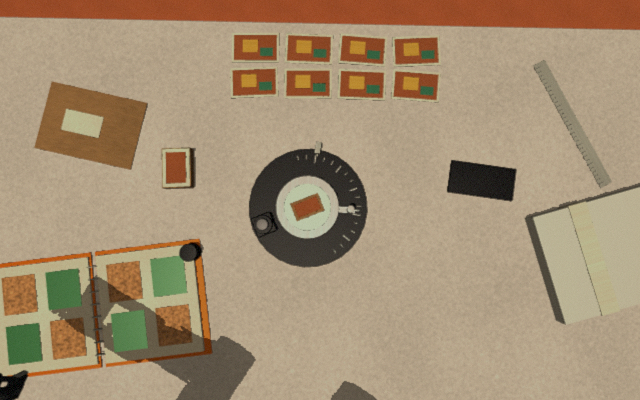

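View pics/scene0.png

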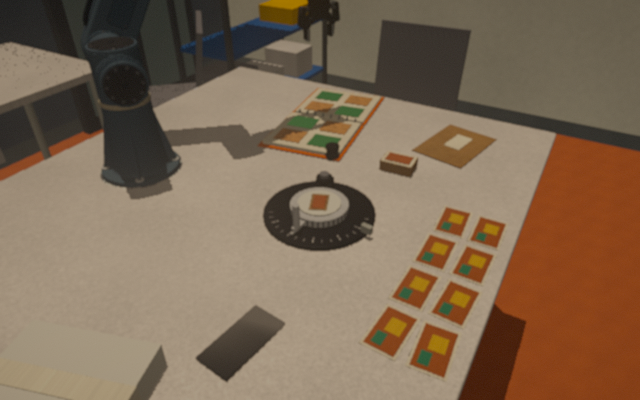

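The top view shows the viewer's centre near (308,208), the rider at (318,148), the lever at about (350,209) and the button at (263,224). The scene view agrees. Next I measure these points.

```bash
cat > h.py <<'E'
import numpy as np,cv2
from scipy.spatial.transform import Rotation as R
def w(m,u,v,z):
    """pixel -> world point at height z"""
    d=R.from_quat(m['attitude']).apply([(u-m['cx'])/m['fx'],-(v-m['cy'])/m['fy'],-1])
    o=np.array(m['origin']);return o+d*(z-o[2])/d[2]
def px(m,P):
    """world points -> pixels"""
    c=R.from_quat(m['attitude']).inv().apply(np.atleast_2d(P)-m['origin'])
    return np.c_[m['cx']-m['fx']*c[:,0]/c[:,2],m['cy']+m['fy']*c[:,1]/c[:,2]]
E
python3 - <<'E'
from h import *
from station import manip
m=manip.camera_model("top");p=cv2.imread("pics/top0.png");print(m.get('distortion'))
# base outline
g=cv2.cvtColor(p,cv2.COLOR_BGR2GRAY);k=(g<75).astype(np.uint8);k[:,:230]=0;k[:,390:]=0;k[:140]=0;k[280:]=0
c=max(cv2.findContours(k,0,1)[0],key=cv2.contourArea)
h=cv2.convexHull(c)[:,0];e=cv2.fitEllipse(h);print(e)
C=w(m,*e[0],.012);print("C",C, "r",e[1][0]/2*1.148/m['fx'])
for n,u,v,z in(("rider",318,148,.032),("post",350,209,.086),("btn",263,224,.054)):
    P=w(m,u,v,z);d=P-C;print(n,P,np.hypot(*d[:2]),np.degrees(np.arctan2(d[1],d[0])))
cv2.imwrite("pics/crop1.png",cv2.resize(p[135:280,235:380],None,fx=4,fy=4,interpolation=2))
E
```

```text
None
((307.4892883300781, 207.322021484375), (117.18368530273438, 117.55906677246094), 44.431400299072266)
C [0.54062497 0.05334166 0.012     ] r 0.13245220687608272
rider [0.6733268  0.03229681 0.032     ] 0.13436018852898113 -9.01134949611779
post [ 0.53642814 -0.04105714  0.086     ] 0.09449204812564661 -92.54560772488982
btn [0.50029316 0.1468491  0.054     ] 0.10183465030839937 113.33159562431942
```

View pics/crop1.png

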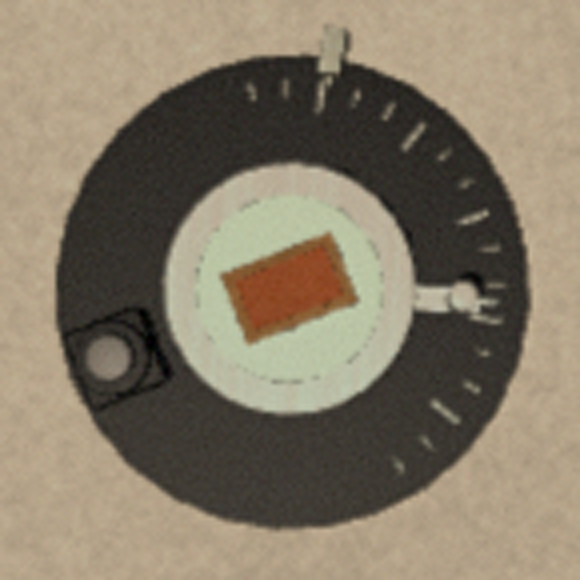

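The crop shows the lever post at about -92° in world axes, the rider near -9° and the button on the opposite side near 113°. That means the lever needs roughly an 83° counter-clockwise push. I'll set out with the fingers shut and take a close look from there.

```bash
A='{"dp":[0,0,0],"delta_rot":[0,0,0],"fingers":-1}'
python3 -m crank '[{"dp":[-0.054,-0.052,0.005],"delta_rot":[0,0,0],"fingers":-1},{"dp":[-0.054,-0.052,0.005],"delta_rot":[0,0,0],"fingers":-1},{"dp":[-0.054,-0.052,0.005],"delta_rot":[0,0,0],"fingers":-1},{"dp":[-0.054,-0.052,0.005],"delta_rot":[0,0,0],"fingers":-1},{"dp":[-0.054,-0.052,0.005],"delta_rot":[0,0,0],"fingers":-1},{"dp":[-0.054,-0.052,0.005],"delta_rot":[0,0,0],"fingers":-1},{"dp":[-0.054,-0.052,0.005],"delta_rot":[0,0,0],"fingers":-1},{"dp":[-0.054,-0.052,0.005],"delta_rot":[0,0,0],"fingers":-1},{"dp":[-0.054,-0.052,0.005],"delta_rot":[0,0,0],"fingers":-1}]'
python3 -m crank '[{"dp":[-0.054,-0.052,0.005],"delta_rot":[0,0,0],"fingers":-1},{"dp":[-0.054,-0.052,0.005],"delta_rot":[0,0,0],"fingers":-1},{"dp":[-0.054,-0.052,0.005],"delta_rot":[0,0,0],"fingers":-1},{"dp":[-0.054,-0.052,0.005],"delta_rot":[0,0,0],"fingers":-1},{"dp":[-0.054,-0.052,0.005],"delta_rot":[0,0,0],"fingers":-1},{"dp":[-0.054,-0.052,0.005],"delta_rot":[0,0,0],"fingers":-1},{"dp":[-0.054,-0.052,0.005],"delta_rot":[0,0,0],"fingers":-1},{"dp":[-0.054,-0.052,0.005],"delta_rot":[0,0,0],"fingers":-1},{"dp":[-0.054,-0.052,0.005],"delta_rot":[0,0,0],"fingers":-1}]'
python3 -m crank '[{"dp":[0,0,0],"delta_rot":[0,0,0.0194],"fingers":-1},{"dp":[0,0,0],"delta_rot":[0,0,0.0194],"fingers":-1},{"dp":[0,0,0],"delta_rot":[0,0,0.0194],"fingers":-1},{"dp":[0,0,0],"delta_rot":[0,0,0.0194],"fingers":-1},{"dp":[0,0,0],"delta_rot":[0,0,0.0194],"fingers":-1},{"dp":[0,0,0],"delta_rot":[0,0,0.0194],"fingers":-1},{"dp":[0,0,0],"delta_rot":[0,0,0.0194],"fingers":-1},{"dp":[0,0,0],"delta_rot":[0,0,0.0194],"fingers":-1},{"dp":[0,0,0],"delta_rot":[0,0,0.0194],"fingers":-1},{"dp":[0,0,0],"delta_rot":[0,0,0.0194],"fingers":-1},{"dp":[0,0,0],"delta_rot":[0,0,0],"fingers":-1},{"dp":[0,0,0],"delta_rot":[0,0,0],"fingers":-1}]'
cat >> h.py <<'E'
def look(name):
    from station import manip
    import pickle
    s=manip.sense();m=manip.camera_model("wrist");p,d=manip.snapshot("wrist")
    cv2.imwrite(f"pics/{name}.png",p[:,:,::-1]);pickle.dump((m,d,s),open(f"pics/{name}.pkl","wb"))
    y=R.from_quat(s['tool_rot']).as_matrix()
    print("t",s['t'],"tcp",s['tcp_pos'],"yaw_y",np.degrees(np.arctan2(y[1,1],y[0,1])),"z",y[:,2],"gap",s['finger_gap'],"cam",m['origin'],"q6",s['q'][5])
    return p,d,m,s
E
python3 -c "
from h import *
look('w1')"
```

```text
t: 0.85
tcp_pos: [0.3737, 0.2673, 0.2812]
tool_rot: [0.194, 0.981, -0.0, -0.0]
force: [1.5, 0.5, 0.4]
finger_gap: 0.003
gripper_force: 0.0
t: 1.6
tcp_pos: [0.5093, -0.0418, 0.2585]
tool_rot: [0.194, 0.981, 0.0, -0.0]
force: [0.7, 0.6, 0.1]
finger_gap: -0.005
gripper_force: 0.0
t: 2.6
tcp_pos: [0.509, -0.0399, 0.2587]
tool_rot: [0.72, 0.694, -0.0, -0.0]
force: [-0.0, 0.2, -0.4]
finger_gap: -0.002
gripper_force: 0.0
t 2.6 tcp [ 0.50895499 -0.03992188  0.25868347] yaw_y -2.0552256140616705 z [-5.90545861e-04  1.84374801e-04 -9.99999809e-01] gap -0.0016676224340235772 cam [0.51106328 0.03675889 0.32961475] q6 -0.2615886214430676
```

View pics/w1.png

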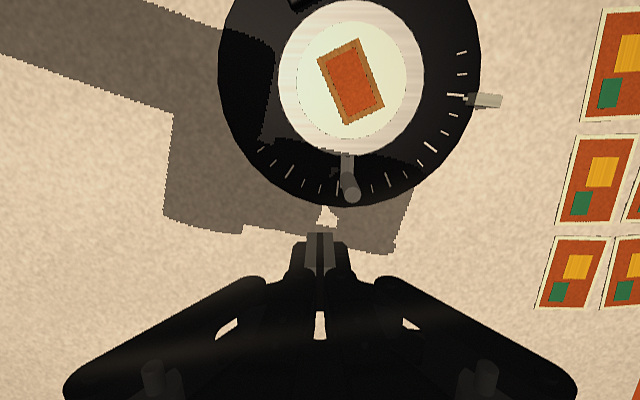

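The wrist view shows the post top at about (352,194), the rider spanning x from 467 to 502 at row 100, the ring centred near (351,77) and the shut fingertips near (318,240). Now I fit these in world coordinates.

Run:
```python
from h import *
import pickle
m,d,s=pickle.load(open("pics/w1.pkl","rb"));p=cv2.imread("pics/w1.png")
g=cv2.cvtColor(p,cv2.COLOR_BGR2GRAY)
# base rim: right edge + left edge via row scan, world circle fit with r=.135
pts=[]
for v in range(30,190,4):
    row=g[v].astype(int)
    r=[u for u in range(400,500) if row[u]<60 and (row[u+2:u+8]>90).all()]
    if r and not 85<v<115: pts.append(w(m,r[-1]+1,v,.012)[:2])
pts=np.array(pts)
from scipy.optimize import least_squares
f=lambda c:np.hypot(*(pts-c).T)-.135
o=least_squares(f,[.54,.053],loss='soft_l1',f_scale=.001);print("rimC",o.x,np.abs(o.fun).mean(),len(pts))
# ring: white disc outline, find its height from depth
k=(g>170).astype(np.uint8);k[:,:270]=0;k[:,430:]=0;k[165:]=0
c=max(cv2.findContours(k,0,1)[0],key=cv2.contourArea);e=cv2.fitEllipse(cv2.convexHull(c)[:,0]);print(e)
def wd(u,v):
    z=d[v,u];return R.from_quat(m['attitude']).apply([(u-m['cx'])/m['fx']*z,-(v-m['cy'])/m['fy']*z,-z])+m['origin']
print("ringtop",wd(290,80),"post",wd(352,194),"rider",wd(485,101),wd(475,99),"tip",wd(310,240),wd(328,240))
for z in(.03,.036):print("ringC",z,w(m,*e[0],z))
C=o.x
for n,u,v,z in(("post",352,194,.086),("riderin",468,99,.032),("riderout",502,101,.032)):
    P=w(m,u,v,z)[:2];q=P-C;print(n,P,np.hypot(*q),np.degrees(np.arctan2(q[1],q[0])))
cv2.imwrite("pics/crop2.png",cv2.resize(p[70:220,300:510],None,fx=3.8,fy=3.8,interpolation=2))
```

```text
rimC [0.53991824 0.05268792] 0.0002930757455998018 32
((350.5433654785156, 77.06795501708984), (144.93760681152344, 155.3226776123047), 13.034377098083496)
ringtop [0.4834509  0.05702437 0.03625812] post [ 0.53648364 -0.04198268  0.0865976 ] rider [0.67255922 0.03128809 0.03176087] [0.66259863 0.03351189 0.03166937] tip [ 0.50388085 -0.0280527   0.20060759] [ 0.51271583 -0.02826986  0.20079272]
ringC 0.03 [0.5412972  0.05799764 0.03      ]
ringC 0.036 [0.54069174 0.05757232 0.036     ]
post [ 0.53654615 -0.04217632] 0.09492415261746573 -92.03581036714111
riderin [0.65560524 0.03376024] 0.11722515811661664 -9.291899034545649
riderout [0.68903426 0.03069718] 0.1507288259255346 -8.38917116646085
```

View pics/crop2.png

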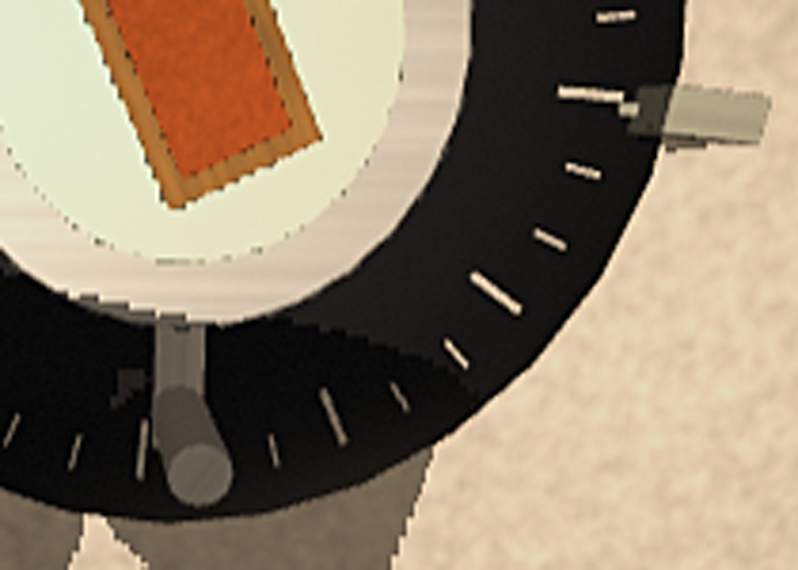

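Centre, post radius (94.9 mm) and heights all match the specification. The lever is at -92.0° and the rider at about -9°. Next I back off 5 mm, lower the tip beside the post and make contact slowly.

```bash
python3 -m crank '[{"dp":[0,-0.01,0.04],"delta_rot":[0,0,0],"fingers":-1},{"dp":[0,0,0.06],"delta_rot":[0,0,0],"fingers":-1},{"dp":[0,0,0.06],"delta_rot":[0,0,0],"fingers":-1},{"dp":[0,0,0.06],"delta_rot":[0,0,0],"fingers":-1},{"dp":[0,0,0.055],"delta_rot":[0,0,0],"fingers":-1},{"dp":[0,0,0],"delta_rot":[0,0,0],"fingers":-1},{"dp":[0,0,0],"delta_rot":[0,0,0],"fingers":-1}]'
python3 -m crank '[{"dp":[0,0.01,0],"delta_rot":[0,0,0],"fingers":-1},{"dp":[0,0.008,0],"delta_rot":[0,0,0],"fingers":-1},{"dp":[0,0,0],"delta_rot":[0,0,0],"fingers":-1}]'
python3 -c "
from h import *
look('w2')"
```

```text
t: 3.23
tcp_pos: [0.5034, -0.0396, 0.1204]
tool_rot: [0.72, 0.694, -0.001, -0.002]
force: [0.8, -0.1, 0.2]
finger_gap: 0.005
gripper_force: 0.0
t: 3.48
tcp_pos: [0.5154, -0.0406, 0.1233]
tool_rot: [0.721, 0.693, 0.001, 0.002]
force: [-0.4, -0.0, 0.3]
finger_gap: -0.002
gripper_force: 0.0
t 3.4833 tcp [ 0.51543139 -0.04060339  0.12332884] yaw_y -2.197003185019844 z [ 0.00536188 -0.00156835 -0.9999844 ] gap -0.002290571435921684 cam [0.51730614 0.03618193 0.19415097] q6 -0.25674573546866003
```

View pics/w2.png

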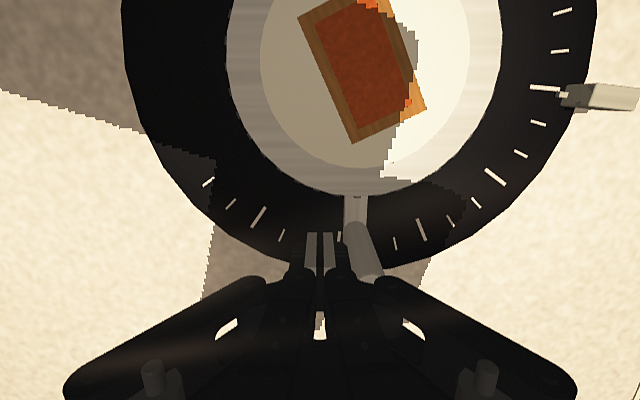

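The finger's back sits right beside the post (post at about (360,250)), at the right height. I start the sweep of 48° in 4° rows.

```bash
python3 -m crank '[{"dp":[-0.0027,0.0132,0],"delta_rot":[0,0,-0.0111],"fingers":-1},{"dp":[-0.0027,0.0132,0],"delta_rot":[0,0,-0.0111],"fingers":-1},{"dp":[-0.0027,0.0132,0],"delta_rot":[0,0,-0.0111],"fingers":-1},{"dp":[-0.0027,0.0132,0],"delta_rot":[0,0,-0.0111],"fingers":-1},{"dp":[-0.0027,0.0132,0],"delta_rot":[0,0,-0.0111],"fingers":-1},{"dp":[-0.0027,0.0132,0],"delta_rot":[0,0,-0.0111],"fingers":-1},{"dp":[-0.0027,0.0132,0],"delta_rot":[0,0,-0.0111],"fingers":-1},{"dp":[-0.0027,0.0132,0],"delta_rot":[0,0,-0.0111],"fingers":-1},{"dp":[-0.0027,0.0132,0],"delta_rot":[0,0,-0.0111],"fingers":-1},{"dp":[-0.0027,0.0132,0],"delta_rot":[0,0,-0.0111],"fingers":-1},{"dp":[-0.0027,0.0132,0],"delta_rot":[0,0,-0.0111],"fingers":-1},{"dp":[0,0,0],"delta_rot":[0,0,0],"fingers":-1}]'
python3 - <<'E'
from h import *
p,d,m,s=look('w3')
C=np.array([.54,.0527]);y=R.from_quat(s['tool_rot']).as_matrix()
r=np.array(s['tcp_pos'])[:2]-C;x=y[:2,0];t=y[:2,1];print("radial",-r@x,"tang",r@t)
E
```

```text
t: 4.53
tcp_pos: [0.5864, -0.0323, 0.1227]
tool_rot: [0.408, 0.913, 0.0, 0.002]
force: [1.0, -0.6, 0.5]
finger_gap: 0.002
gripper_force: 0.0
t 4.5333 tcp [ 0.58641751 -0.03231411  0.12268619] yaw_y 41.832232302185524 z [ 3.20254330e-03 -8.44338206e-04 -9.99994515e-01] gap 0.0015835786819141152 cam [0.53454716 0.02500952 0.19339885] q6 -0.9752367034516868
radial 0.09430208172058796 tang -0.022114539279605647
```

View pics/w3.png

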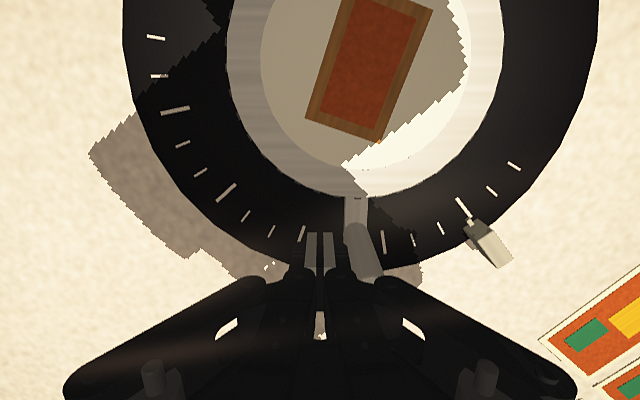

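The post has travelled with the finger and the viewer's centre hasn't moved. About 39° is left, so I push 35° and then measure.

```bash
python3 -m crank '[{"dp":[-0.0027,0.0132,0],"delta_rot":[0,0,-0.0111],"fingers":-1},{"dp":[-0.0027,0.0132,0],"delta_rot":[0,0,-0.0111],"fingers":-1},{"dp":[-0.0027,0.0132,0],"delta_rot":[0,0,-0.0111],"fingers":-1},{"dp":[-0.0027,0.0132,0],"delta_rot":[0,0,-0.0111],"fingers":-1},{"dp":[-0.0027,0.0132,0],"delta_rot":[0,0,-0.0111],"fingers":-1},{"dp":[-0.0027,0.0132,0],"delta_rot":[0,0,-0.0111],"fingers":-1},{"dp":[-0.0027,0.0132,0],"delta_rot":[0,0,-0.0111],"fingers":-1},{"dp":[-0.0027,0.0132,0],"delta_rot":[0,0,-0.0111],"fingers":-1},{"dp":[-0.0014,0.0066,0],"delta_rot":[0,0,-0.0056],"fingers":-1},{"dp":[-0.0007,0.0033,0],"delta_rot":[0,0,-0.0028],"fingers":-1},{"dp":[0,0,0],"delta_rot":[0,0,0],"fingers":-1},{"dp":[0,0,0],"delta_rot":[0,0,0],"fingers":-1}]'
python3 - <<'E'
from h import *
p,d,m,s=look('w4')
C=np.array([.54,.0527]);y=R.from_quat(s['tool_rot']).as_matrix()
r=np.array(s['tcp_pos'])[:2]-C;x=y[:2,0];t=y[:2,1];print("radial",-r@x,"tang",r@t)
cv2.imwrite("pics/crop4.png",cv2.resize(p[120:300,280:520,::-1],None,fx=3.3,fy=3.3,interpolation=2))
E
```

```text
t: 5.58
tcp_pos: [0.6253, 0.0092, 0.1217]
tool_rot: [0.116, 0.993, 0.0, 0.0]
force: [-0.6, 0.2, 0.1]
finger_gap: -0.005
gripper_force: 0.0
t 5.5833 tcp [0.62532001 0.00920545 0.12170579] yaw_y 76.63085221452695 z [ 2.02022063e-04  1.52948597e-04 -9.99999968e-01] gap -0.004703865985868417 cam [0.55028761 0.0271913  0.19261186] q6 -1.5014157457963124
radial 0.09306487320576977 tang -0.022587834316589506
```

View pics/crop4.png

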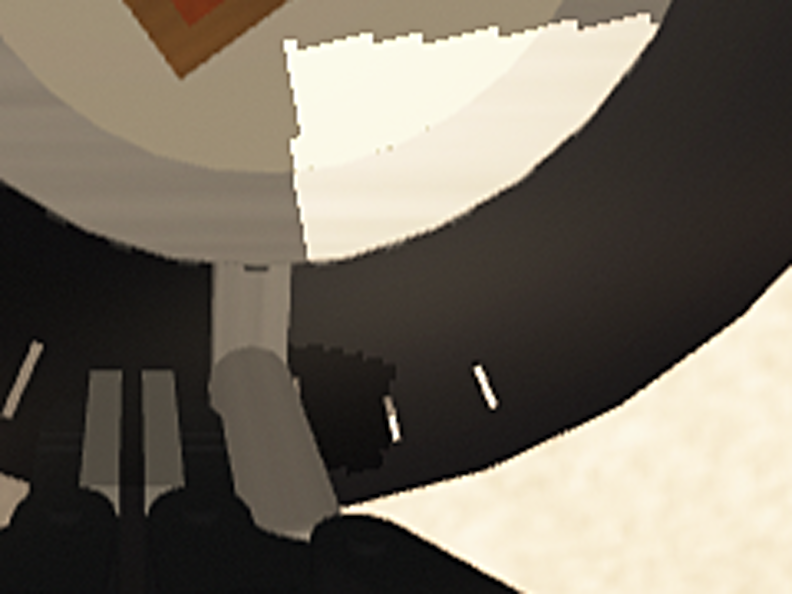

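The rider is hidden behind the post from this side. I back off, rise, and look from outside the rim.

```bash
python3 -m crank '[{"dp":[0,-0.01,0],"delta_rot":[0,0,0],"fingers":-1},{"dp":[0,-0.01,0],"delta_rot":[0,0,0],"fingers":-1},{"dp":[0,0,-0.07],"delta_rot":[0,0,0],"fingers":-1},{"dp":[0,0,-0.07],"delta_rot":[0,0,0],"fingers":-1},{"dp":[0,0,-0.07],"delta_rot":[0,0,0],"fingers":-1},{"dp":[-0.07,0.01,0],"delta_rot":[0,0,0],"fingers":-1},{"dp":[-0.07,0.01,0],"delta_rot":[0,0,0],"fingers":-1},{"dp":[-0.07,0.01,0],"delta_rot":[0,0,0],"fingers":-1},{"dp":[-0.07,0.01,0],"delta_rot":[0,0,0],"fingers":-1},{"dp":[0,0,0],"delta_rot":[0,0,0],"fingers":-1},{"dp":[0,0,0],"delta_rot":[0,0,0],"fingers":-1},{"dp":[0,0,0],"delta_rot":[0,0,0],"fingers":-1}]'
python3 -c "
from h import *
p,d,m,s=look('w5')
P=np.array([[.6335,.036,.086],[.66,.034,.032]]);print(px(m,P))"
```

```text
t: 6.63
tcp_pos: [0.763, -0.0136, 0.2253]
tool_rot: [0.116, 0.993, 0.0, -0.001]
force: [0.0, 0.4, -0.0]
finger_gap: -0.003
gripper_force: 0.0
t 6.6333 tcp [ 0.76295629 -0.01361383  0.22533184] yaw_y 76.67613551445791 z [-2.91427959e-03  4.49839510e-04 -9.99995652e-01] gap -0.0026489795703707104 cam [0.68813089 0.00425126 0.29647693] q6 -1.50205379480021
[[348.32206952   2.01745558]
 [346.21715991  59.38848727]]
```

View pics/w5.png

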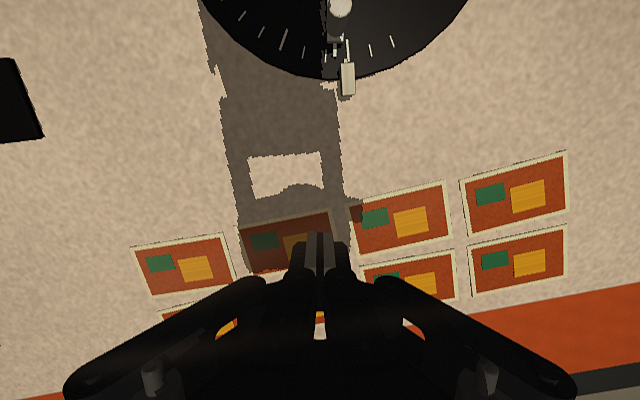

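Here the pointer is at about (337,45) and the rider at (347,62 to 95), so a few degrees remain. I measure both numerically from depth.

```bash
cat >> h.py <<'E'
def cloud(m,d):
    v,u=np.mgrid[:400,:640]
    P=np.stack([(u-m['cx'])/m['fx']*d,-(v-m['cy'])/m['fy']*d,-d],-1)
    return R.from_quat(m['attitude']).apply(P.reshape(-1,3)).reshape(400,640,3)+m['origin']
def angles(m,d,C):
    P=cloud(m,d);q=P[...,:2]-C;r=np.hypot(*np.moveaxis(q,-1,0));a=np.degrees(np.arctan2(q[...,1],q[...,0]));z=P[...,2]
    for n,zl,zh,rl,rh in(("rider",.027,.036,.118,.153),("post",.08,.09,.08,.11),("pointer",.0155,.022,.106,.118),("leverlow",.0155,.026,.076,.118)):
        k=(z>zl)&(z<zh)&(r>rl)&(r<rh)&(abs(a+10)<22)
        if k.sum():
            rb=[(round(x,3),round(float(np.median(a[k&(abs(r-x)<.003)])),2),int((k&(abs(r-x)<.003)).sum())) for x in np.arange(rl,rh,.006)]
            print(n,k.sum(),"a",a[k].min().round(2),a[k].max().round(2),"mid",(a[k].min()/2+a[k].max()/2).round(2),"med",np.median(a[k]).round(2),"r",r[k].min().round(4),r[k].max().round(4),"z",np.median(z[k]).round(4),rb)
E
python3 - <<'E'
from h import *
import pickle
m,d,s=pickle.load(open("pics/w5.pkl","rb"));p=cv2.imread("pics/w5.png")
angles(m,d,np.array([.54,.0527]))
g=cv2.cvtColor(p,cv2.COLOR_BGR2GRAY)
print(g[30:100:3,326:360:1][:, ::1].tolist().__str__().replace('], [','\n'))
E
```

```text
rider 473 a -11.39 -5.93 mid -8.66 med -8.69 r 0.1234 0.1495 z 0.0327 [(np.float64(0.118), nan, 0), (np.float64(0.124), -8.47, 62), (np.float64(0.13), -8.86, 115), (np.float64(0.136), -8.59, 106), (np.float64(0.142), -8.76, 112), (np.float64(0.148), -8.43, 78)]
post 419 a -18.16 -8.71 mid -13.44 med -13.62 r 0.0936 0.1038 z 0.0867 [(np.float64(0.08), nan, 0), (np.float64(0.086), nan, 0), (np.float64(0.092), -13.32, 51), (np.float64(0.098), -13.67, 262), (np.float64(0.104), -13.54, 106)]
pointer 55 a -14.0 -7.6 mid -10.8 med -13.11 r 0.1062 0.1167 z 0.0207 [(np.float64(0.106), -13.32, 12), (np.float64(0.112), -13.09, 32)]
leverlow 72 a -16.82 -7.6 mid -12.21 med -13.29 r 0.1062 0.1167 z 0.0211 [(np.float64(0.076), nan, 0), (np.float64(0.082), nan, 0), (np.float64(0.088), nan, 0), (np.float64(0.094), nan, 0), (np.float64(0.1), nan, 0), (np.float64(0.106), -13.35, 28), (np.float64(0.112), -13.1, 33)]
[[7, 49, 44, 45, 43, 43, 45, 45, 44, 44, 44, 45, 45, 46, 46, 45, 43, 45, 43, 42, 42, 42, 42, 41, 42, 42, 41, 43, 41, 42, 41, 41, 42, 42
0, 72, 56, 41, 44, 42, 43, 44, 44, 45, 45, 45, 45, 43
[... 2523 characters left out ...]
 185, 183, 184, 181, 180, 178, 175, 176, 185, 133, 77, 85, 41, 13, 150, 183, 172, 167, 161, 166, 167, 171, 173, 171, 170, 172, 182, 104, 168, 164, 163, 165
78, 72, 141, 68, 70, 71, 70, 60, 188, 187, 60, 73, 81, 86, 57, 15, 133, 192, 173, 167, 164, 164, 165, 168, 170, 171, 170, 168, 184, 125, 171, 170, 173, 175
84, 82, 82, 83, 82, 81, 82, 74, 59, 183, 188, 67, 78, 87, 57, 19, 108, 196, 177, 173, 168, 167, 178, 179, 184, 182, 177, 171, 165, 128, 177, 177, 178, 176
88, 87, 87, 84, 82, 82, 78, 75, 64, 186, 178, 150, 72, 81, 87, 69, 61, 65, 61, 68, 71, 73, 73, 75, 65, 58, 189, 177, 175, 173, 176, 177, 179, 178
83, 83, 83, 84, 83, 82, 84, 83, 77, 63, 188, 188, 59, 70, 74, 79, 77, 79, 81, 78, 75, 72, 69, 60, 194, 183, 175, 169, 169, 169, 172, 176, 175, 176]]
  return _methods._mean(a, axis=axis, dtype=dtype,
  ret = ret.dtype.type(ret / rcount)
```

The pointer is at about -13.2° and the rider at -8.65°, so roughly 4.5° is left. I retrace the path and push a slightly cautious 4.3°.

```bash
python3 -m crank '[{"dp":[0.07,-0.01,0],"delta_rot":[0,0,0],"fingers":-1},{"dp":[0.07,-0.01,0],"delta_rot":[0,0,0],"fingers":-1},{"dp":[0.07,-0.01,0],"delta_rot":[0,0,0],"fingers":-1},{"dp":[0.07,-0.01,0],"delta_rot":[0,0,0],"fingers":-1},{"dp":[0,0,0],"delta_rot":[0,0,0],"fingers":-1},{"dp":[0,0,0.07],"delta_rot":[0,0,0],"fingers":-1},{"dp":[0,0,0.07],"delta_rot":[0,0,0],"fingers":-1},{"dp":[0,0,0.07],"delta_rot":[0,0,0],"fingers":-1},{"dp":[0,0,0],"delta_rot":[0,0,0],"fingers":-1},{"dp":[0,0.01,0],"delta_rot":[0,0,0],"fingers":-1},{"dp":[0,0.01,0],"delta_rot":[0,0,0],"fingers":-1},{"dp":[0,0,0],"delta_rot":[0,0,0],"fingers":-1}]'
python3 -m crank '[{"dp":[-0.0009,0.0047,0],"delta_rot":[0,0,-0.004],"fingers":-1},{"dp":[-0.0009,0.0047,0],"delta_rot":[0,0,-0.004],"fingers":-1},{"dp":[-0.0009,0.0047,0],"delta_rot":[0,0,-0.004],"fingers":-1},{"dp":[0,0,0],"delta_rot":[0,0,0],"fingers":-1},{"dp":[0,0,0],"delta_rot":[0,0,0],"fingers":-1}]'
python3 -m crank '[{"dp":[0,-0.01,0],"delta_rot":[0,0,0],"fingers":-1},{"dp":[0,-0.01,0],"delta_rot":[0,0,0],"fingers":-1},{"dp":[0,0,-0.07],"delta_rot":[0,0,0],"fingers":-1},{"dp":[0,0,-0.07],"delta_rot":[0,0,0],"fingers":-1},{"dp":[0,0,-0.07],"delta_rot":[0,0,0],"fingers":-1},{"dp":[-0.06,0.01,0],"delta_rot":[0,0,0],"fingers":-1},{"dp":[-0.06,0.01,0],"delta_rot":[0,0,0],"fingers":-1},{"dp":[-0.06,0.01,0],"delta_rot":[0,0,0],"fingers":-1},{"dp":[-0.06,0.01,0],"delta_rot":[0,0,0],"fingers":-1},{"dp":[0,0,0],"delta_rot":[0,0,0],"fingers":-1},{"dp":[0,0,0],"delta_rot":[0,0,0],"fingers":-1},{"dp":[0,0,0],"delta_rot":[0,0,0],"fingers":-1}]'
python3 -W ignore - <<'E'
from h import *
p,d,m,s=look('w6');angles(m,d,np.array([.54,.0527]))
cx,cy=px(m,[.655,.035,.02])[0].astype(int);print(cx,cy)
c=p[max(0,cy-60):cy+60,cx-80:cx+80,::-1];cv2.imwrite("pics/crop6.png",cv2.resize(c,None,fx=5,fy=5,interpolation=0))
E
```

```text
t: 7.68
tcp_pos: [0.6268, 0.0101, 0.1241]
tool_rot: [0.115, 0.993, -0.0, 0.002]
force: [0.2, 0.2, 0.3]
finger_gap: -0.002
gripper_force: 0.0
t: 8.1
tcp_pos: [0.6285, 0.0161, 0.1219]
tool_rot: [0.078, 0.997, 0.0, 0.0]
force: [-0.5, -0.2, -0.1]
finger_gap: 0.002
gripper_force: 0.0
t: 9.1
tcp_pos: [0.7472, 0.0067, 0.2253]
tool_rot: [0.078, 0.997, 0.0, -0.002]
force: [-0.7, 0.9, -0.5]
finger_gap: -0.002
gripper_force: 0.0
t 9.1 tcp [0.74721637 0.0066583  0.22529403] yaw_y 81.01434944457478 z [-3.11571702e-03  3.86214071e-04 -9.99995072e-01] gap -0.0021896256498344776 cam [0.67127523 0.0188851  0.29644799] q6 -1.5541179906356042
rider 415 a -11.38 -5.94 mid -8.66 med -8.66 r 0.124 0.1492 z 0.0328 [(np.float64(0.118), nan, 0), (np.float64(0.124), -8.7, 57), (np.float64(0.13), -8.68, 97), (np.float64(0.136), -8.67, 104), (np.float64(0.142), -8.64, 92), (np.float64(0.148), -8.63, 65)]
post 516 a -13.6 -4.25 mid -8.92 med -9.0 r 0.0878 0.1037 z 0.0866 [(np.float64(0.08), nan, 0), (np.float64(0.086), -9.11, 11), (np.float64(0.092), -8.9, 192), (np.float64(0.098), -9.0, 238), (np.float64(0.104), -8.94, 75)]
pointer 42 a -9.43 -5.69 mid -7.56 med -8.9 r 0.1064 0.116 z 0.0208 [(np.float64(0.106), -8.51, 12), (np.float64(0.112), -8.91, 25)]
leverlow 59 a -26.91 -5.69 mid -16.3 med -8.91 r 0.0791 0.116 z 0.021 [(np.float64(0.076), nan, 0), (np.float64(0.082), -25.3, 2), (np.float64(0.088), nan, 0), (np.float64(0.094), nan, 0), (np.float64(0.1), nan, 0), (np.float64(0.106), -8.75, 26), (np.float64(0.112), -8.91, 25)]
334 80
```

View pics/crop6.png

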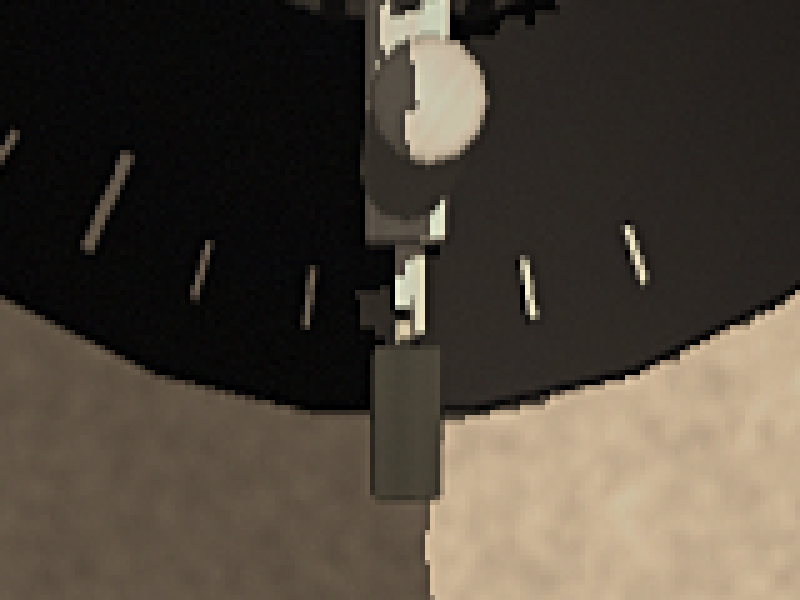

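Run:
```python
from h import *
import pickle
# button from top image at t0: blob centre at z=.054
from station import manip
m=manip.camera_model("top");p=cv2.imread("pics/top0.png");d=np.load("pics/top0.npy")
P=cloud(m,d);q=P[...,:2]-[.5,.149];k=(P[...,2]>.049)&(P[...,2]<.062)&(np.hypot(*np.moveaxis(q,-1,0))<.03)
print("btn depth",k.sum(),P[k].mean(0),np.hypot(*(P[k].mean(0)[:2]-[.54,.0527])),"px",w(m,235+107/4,135+357/4,.054))
```

```text
btn depth 106 [0.4997952  0.14886526 0.05360219] 0.10423139469260946 px [0.49968187 0.14955823 0.054     ]
```

The pointer meets the middle of the rider (within about 0.3°, lever post consistent), and the rider and viewer haven't moved. The button is at (0.500, 0.149), 104 mm from the axis, as expected. I go over it.

```bash
python3 -m crank '[{"dp":[0.0667,0.0255,0],"delta_rot":[0,0,0],"fingers":-1},{"dp":[0.0667,0.0255,0],"delta_rot":[0,0,0],"fingers":-1},{"dp":[0.0667,0.0255,0],"delta_rot":[0,0,0],"fingers":-1},{"dp":[0.0667,0.0255,0],"delta_rot":[0,0,0],"fingers":-1},{"dp":[0.0667,0.0255,0],"delta_rot":[0,0,0],"fingers":-1},{"dp":[0.0667,0.0255,0],"delta_rot":[0,0,0],"fingers":-1},{"dp":[0.0667,0.0255,0],"delta_rot":[0,0,0],"fingers":-1},{"dp":[0.0667,0.0255,0],"delta_rot":[0,0,0],"fingers":-1},{"dp":[0,0,0.06],"delta_rot":[0,0,0],"fingers":-1},{"dp":[0,0,0.06],"delta_rot":[0,0,0],"fingers":-1},{"dp":[0,0,0.05],"delta_rot":[0,0,0],"fingers":-1},{"dp":[0,0,0],"delta_rot":[0,0,0],"fingers":-1}]'
python3 -m crank '[{"dp":[0,0,0],"delta_rot":[0,0,0],"fingers":-1},{"dp":[0,0,0],"delta_rot":[0,0,0],"fingers":-1},{"dp":[0,0,0],"delta_rot":[0,0,0],"fingers":-1}]'
python3 -W ignore -c "
from h import *
p,d,m,s=look('w7')"
```

```text
t: 10.15
tcp_pos: [0.4968, 0.149, 0.1384]
tool_rot: [0.078, 0.997, -0.001, -0.005]
force: [-0.3, -0.5, 0.0]
finger_gap: -0.002
gripper_force: 0.0
t: 10.4
tcp_pos: [0.5015, 0.1493, 0.1431]
tool_rot: [0.078, 0.997, 0.0, 0.001]
force: [-1.1, 0.3, -0.9]
finger_gap: 0.001
gripper_force: 0.0
t 10.4 tcp [0.50153779 0.14925403 0.14305183] yaw_y 81.02869849919429 z [ 3.00183541e-03  1.98047279e-04 -9.99995475e-01] gap 0.0010205246244420433 cam [0.42517431 0.16146967 0.21375752] q6 -1.338670296773017
```

```bash
python3 -m crank '[{"dp":[0,0,0.01],"delta_rot":[0,0,0],"fingers":-1},{"dp":[0,0,0.01],"delta_rot":[0,0,0],"fingers":-1},{"dp":[0,0,0],"delta_rot":[0,0,0],"fingers":-1},{"dp":[0,0,0],"delta_rot":[0,0,0],"fingers":-1},{"dp":[0,0,0],"delta_rot":[0,0,0],"fingers":-1},{"dp":[0,0,0],"delta_rot":[0,0,0],"fingers":-1}]'
python3 -m crank '[{"dp":[0,0,0.004],"delta_rot":[0,0,0],"fingers":-1},{"dp":[0,0,0.004],"delta_rot":[0,0,0],"fingers":-1},{"dp":[0,0,0.004],"delta_rot":[0,0,0],"fingers":-1},{"dp":[0,0,0],"delta_rot":[0,0,0],"fingers":-1},{"dp":[0,0,0],"delta_rot":[0,0,0],"fingers":-1}]'
python3 -m crank '[{"dp":[0,0,0.004],"delta_rot":[0,0,0],"fingers":-1},{"dp":[0,0,0],"delta_rot":[0,0,0],"fingers":-1},{"dp":[0,0,0],"delta_rot":[0,0,0],"fingers":-1}]'
```

```text
t: 10.95
tcp_pos: [0.5008, 0.1493, 0.1314]
tool_rot: [0.078, 0.997, -0.0, -0.0]
force: [-1.4, -0.1, -0.3]
finger_gap: -0.002
gripper_force: 0.0
t: 11.37
tcp_pos: [0.5008, 0.1493, 0.1254]
tool_rot: [0.078, 0.997, 0.0, 0.0]
force: [-0.2, -0.1, 2.6]
finger_gap: -0.0
gripper_force: 1.0
t: 11.62
tcp_pos: [0.5008, 0.1494, 0.1235]
tool_rot: [0.078, 0.997, 0.0, 0.0]
force: [0.1, 0.5, 3.7]
finger_gap: 0.0
gripper_force: 1.6
```

```bash
python3 -m crank '[{"dp":[0,0,0.004],"delta_rot":[0,0,0],"fingers":-1},{"dp":[0,0,0],"delta_rot":[0,0,0],"fingers":-1},{"dp":[0,0,0],"delta_rot":[0,0,0],"fingers":-1}]'
python3 -m crank '[{"dp":[0,0,0.002],"delta_rot":[0,0,0],"fingers":-1},{"dp":[0,0,0],"delta_rot":[0,0,0],"fingers":-1},{"dp":[0,0,0],"delta_rot":[0,0,0],"fingers":-1}]'
```

```text
t: 11.87
tcp_pos: [0.5008, 0.1493, 0.1215]
tool_rot: [0.078, 0.997, 0.0, 0.0]
force: [-0.6, -0.6, 3.8]
finger_gap: -0.001
gripper_force: 2.2
t: 12.12
tcp_pos: [0.5008, 0.1493, 0.1207]
tool_rot: [0.078, 0.997, 0.0, 0.0]
force: [-0.2, 0.3, 5.1]
finger_gap: 0.001
gripper_force: 3.0
```

Nearly at the stop. I press until the force shows the hard stop.

```bash
python3 -m crank '[{"dp":[0,0,0.002],"delta_rot":[0,0,0],"fingers":-1},{"dp":[0,0,0],"delta_rot":[0,0,0],"fingers":-1},{"dp":[0,0,0],"delta_rot":[0,0,0],"fingers":-1}]'
```

```text
t: 12.37
tcp_pos: [0.5008, 0.1494, 0.1205]
tool_rot: [0.078, 0.997, 0.0, 0.0]
force: [-1.6, -0.3, 13.6]
finger_gap: -0.001
gripper_force: 6.5
```

The force jumped to 13.6 N with almost no travel, so the button is fully down. I release, rise clear and check everything.

```bash
python3 -m crank '[{"dp":[0,0,-0.01],"delta_rot":[0,0,0],"fingers":-1},{"dp":[0,0,-0.02],"delta_rot":[0,0,0],"fingers":-1},{"dp":[0,0,-0.06],"delta_rot":[0,0,0],"fingers":-1},{"dp":[0,0,-0.07],"delta_rot":[0,0,0],"fingers":-1},{"dp":[0,0,-0.07],"delta_rot":[0,0,0],"fingers":-1},{"dp":[0,0.07,-0.02],"delta_rot":[0,0,0],"fingers":-1},{"dp":[0,0.07,0],"delta_rot":[0,0,0],"fingers":-1},{"dp":[0,0.07,0],"delta_rot":[0,0,0],"fingers":-1},{"dp":[0,0.07,0],"delta_rot":[0,0,0],"fingers":-1},{"dp":[0,0.07,0],"delta_rot":[0,0,0],"fingers":-1},{"dp":[0,0,0],"delta_rot":[0,0,0],"fingers":-1},{"dp":[0,0,0],"delta_rot":[0,0,0],"fingers":-1}]'
python3 -W ignore - <<'E'
from h import *
from station import manip
p,d=manip.snapshot("top");m=manip.camera_model("top");cv2.imwrite("pics/top9.png",p[:,:,::-1])
a=cv2.cvtColor(cv2.imread("pics/top0.png"),6);b=cv2.cvtColor(p,7)
D=cv2.absdiff(a,b)
k=(b<75).astype(np.uint8);k[:,:230]=0;k[:,390:]=0;k[:140]=0;k[280:]=0
c=max(cv2.findContours(k,0,1)[0],key=cv2.contourArea);print("base",cv2.fitEllipse(cv2.convexHull(c)[:,0]))
for n,(x0,x1,y0,y1) in dict(loupe=(175,205,240,266),phone=(440,525,150,210),cards=(155,200,140,195)).items():
    print(n,"diff mean",D[y0:y1,x0:x1].mean())
angles(m,d,np.array([.54,.0527]))
P=cloud(m,d);q=P[...,:2]-[.5,.149];k=(P[...,2]>.047)&(P[...,2]<.062)&(np.hypot(*np.moveaxis(q,-1,0))<.03)
print("btn",k.sum(),P[k].mean(0))
E
```

```text
t: 13.37
tcp_pos: [0.5274, 0.3238, 0.244]
tool_rot: [0.076, 0.997, -0.0, -0.0]
force: [-0.2, -0.9, -0.0]
finger_gap: 0.001
gripper_force: 0.0
base ((307.2855529785156, 207.50100708007812), (116.54833984375, 118.3344955444336), 49.634212493896484)
loupe diff mean 13.96025641025641
phone diff mean 15.804313725490196
cards diff mean 25.404848484848486
rider 60 a -10.76 -5.85 mid -8.31 med -8.31 r 0.1237 0.1497 z 0.0319 [(np.float64(0.118), nan, 0), (np.float64(0.124), -8.53, 9), (np.float64(0.13), -7.99, 12), (np.float64(0.136), -8.13, 14), (np.float64(0.142), -8.57, 12), (np.float64(0.148), -8.6, 13)]
post 41 a -12.92 -3.78 mid -8.35 med -8.49 r 0.0887 0.1027 z 0.0852 [(np.float64(0.08), nan, 0), (np.float64(0.086), -7.75, 2), (np.float64(0.092), -8.11, 17), (np.float64(0.098), -9.23, 18), (np.float64(0.104), -7.69, 4)]
pointer 19 a -29.44 10.74 mid -9.35 med -6.67 r 0.1061 0.118 z 0.0169 [(np.float64(0.106), 3.56, 4), (np.float64(0.112), -8.05, 9)]
leverlow 41 a -29.44 11.14 mid -9.15 med -6.67 r 0.0762 0.118 z 0.0169 [(np.float64(0.076), 5.99, 3), (np.float64(0.082), -11.59, 5), (np.float64(0.088), -11.05, 3), (np.float64(0.094), -12.0, 3), (np.float64(0.1), 3.12, 6), (np.float64(0.106), -0.07, 6), (np.float64(0.112), -8.05, 9)]
btn 117 [0.49986557 0.1487016  0.05296962]
```

The lever is still at the rider, the viewer hasn't moved, the button is back up and the arm is clear.

```bash
python3 -c "
from station import manip
print(manip.sign_off())"
```

```text
the job is handed in; nothing more can be done
None
```

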